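# Lock the reel on its axle with a linchpin

### The job

Take the red-headed linchpin out of the wooden parking block and, keeping its open ring on the side of the axle's free end, feel for the square cross-hole in the top of the reel holder's axle and push the pin gently down, never forcing it, until its shoulder sits on the axle. Then swing its sprung ring down over the axle's free end until it snaps shut round the axle, and let go. Do not shift the green flux jar or the roll of tape.

Things in the scene. Friction and masses are not known exactly. Their poses are not given: they have to be found in the camera images.
- axle_mark (a point): Point on the holder, 85 mm above the desk, level with the axle's flat top and on its centre line. x runs along the axle from its free end to the reel, z up. The axle is a tight push fit and its setting is NOT reported: the middle of its cross-hole lies 2 to 18 mm from this point towards the free end (-x), 0 in y, and must be felt for. The pin is fully home when pin_grip is 30 mm above this point.
- reel_holder: Blue reel holder fixed to the desk: base 100 x 90 mm, copper-coloured reel with black flanges 61 mm across on a level steel axle whose free end faces the robot (-x). Origin at the underside, 45 mm behind (+x) and 85 mm below axle_mark, axes as there. A 28 mm washer stands 20.5 mm behind axle_mark, the flange 22.5 mm behind; the flange rises 22 mm above the flat.
- ring (a joint): Angle of the ring (rad): 0 fully open (level), 1.6 shut (hanging down, at its stop). An over-centre spring holds it at either end: it resists with about 0.12 N m (2.2 N at the far point) at first, less and less up to 0.8 rad, then snaps to 1.6 by itself. It starts at 0.
- axle_rear (a point): Centre of the round hole in the holder's upright through which the axle runs, 77 mm above the desk and 60 mm behind axle_mark. The axle's free end is squared: 20 mm wide (y), 16 mm high, reaching 21 mm either way of the real hole along x. The cross-hole is vertical, right through, 10 mm square, sides along x and y, with a small 0.6 mm chamfer at the top.
- pin_grip (a point): Centre of the loose linchpin's red grip; x, y, z are the pin's axes, z up along it. Grip: 12 mm wide in y (grasp across y), 16 mm in x, 16 mm up and down from here. Below it a steel head 16 x 14 mm runs to the shoulder, 30 mm below this point; then a 9 mm square shank, 38 mm long with a slightly tapered foot (8 mm), to the tip, 68 mm below this point.
- linchpin: The linchpin itself, about 100 g with its ring; origin at the centre of its tip, axes as at pin_grip.
- ring_far (a point): Far point of the linchpin's wire ring (round, 54 mm across wire centres, 4 mm wire), 54 mm from its hinge. The hinge lies along the pin's y axis in the head, 22 mm below pin_grip. Open, the ring stands out level to the pin's -x side; shut, it hangs down in line with the shank and encircles the axle.
- park_block: Wooden parking block, 56 x 56 x 50 mm high, fixed to the desk; origin at the centre of its underside. At the start the linchpin stands in its 11 mm square hole, shoulder on the block's top, ring level, pin axes within 5 degrees of the block's; lift it 38 mm straight up to clear.
- flux_jar: Green open flux jar with a spatula in it, 70 mm across, 100 mm high, loose bystander; origin at the centre of its underside.
- tape_roll: Roll of beige tape lying flat, 100 mm across, 25 mm high, loose bystander; origin at the centre of its underside.
Not all that is in view belongs to the job. Leave any purple look-alike of the reel_holder alone.

How it is judged:
On the way, in this order (a step that is already met when the one before it is completed fails the run):
1. the linchpin is down in the axle's cross-hole with its shoulder on the axle, the ring still open towards the axle's free end (z of pin_grip in the frame of axle_mark between 0.026 and 0.0325 m and x of pin_grip in the frame of axle_mark between -0.022 and 0.002 m and y of pin_grip in the frame of axle_mark between -0.005 and 0.005 m and angle between pin_grip's own z axis and vertical below 0.12 rad and angle between the x axis of pin_grip and the x axis of axle_mark, either way round below 0.25 rad and value of joint ring below 0.5 rad and x of ring_far in the frame of axle_mark below -0.04 m), for 0.2 s.
2. the ring is shut round the axle, the pin still home (z of pin_grip in the frame of axle_mark between 0.026 and 0.0325 m and x of pin_grip in the frame of axle_mark between -0.022 and 0.002 m and y of pin_grip in the frame of axle_mark between -0.005 and 0.005 m and angle between pin_grip's own z axis and vertical below 0.12 rad and angle between the x axis of pin_grip and the x axis of axle_mark, either way round below 0.25 rad and value of joint ring above 1.4 rad), for 0.2 s.
At the end, for the whole second after the job is handed in: the linchpin stands upright (within 7 degrees) in the axle's cross-hole with its shoulder within 2.5 mm of the axle's flat, its ring shut (joint over 1.4 rad) round the axle, released and at rest (all of step 2 and linear speed of linchpin below 0.02 m/s); the robot touches nothing.
It fails at once if the linchpin is forced against the reel holder or its axle with more than 35 N (contact force between linchpin and reel_holder above 35 N).
It fails at once if the flux jar is shifted by more than 20 mm (distance of flux_jar from where it was at the start of the episode above 0.02 m).
It fails at once if the roll of tape is shifted by more than 20 mm (distance of tape_roll from where it was at the start of the episode above 0.02 m).
It also fails if it takes over 64 s, if anything falls off the work surface, if the arm or the gripper's body presses on something with over 40 N, if the wrist force passes 120 N, or if a joint passes its speed limit or range.

### The arm

A 7-joint arm with a two-finger parallel gripper is mounted at the origin on a cart in front of the work surface, level with it; the furniture and walls round the work are solid. World frame = base frame: x ahead of the robot, y to its left, z up, the work surface at z = 0. Lengths are in m, angles in rad, forces in N, time in s.
With the tool pointing down it reaches from about 0.4 to 0.85 m from the base axis. Payload 4.5 kg.
Tool frame: the origin (TCP) lies at the very end of the fingers, on their centre line; the grasp point (between the pads) lies env.grip_depth behind it (env.grip_depth is the distance from the TCP to the grasp point, in m); z points along the fingers, y is the line along which they close (so a half turn about z gives the same grasp; the last joint's range is limited). The gripper opens to 88 mm and grips with 3 to 60 N. Pads are 18 mm wide; open, the fingers measure 123 mm over their backs; the gripper's body (75 mm by 187 mm) begins 45 mm behind the grasp point.
Start: joints at [1.346, 0.689, -0.195, 1.565, 0.157, 0.902, -0.215], TCP at [0.16, -0.604, 0.239] pointing down, gripper open.
Joint ranges: [-3.01, 3.01], [-0.46, 2.08], [-1.47, 1.51], [0.13, 2.56], [-1, 4.14], [0.04, 2.09], [-2.66, 2.66]. Speed limits (rad/s): [2.57, 2.57, 3.14, 3.14, 3.14, 3.14, 3.14].

### API

Orientations are given as a rotation vector (axis times angle).
In Python, from plant import env gives the robot as it stands.
- The arm moves only by the tool drive_tool, never from a script. Its argument "steps" is a list of rows, each a list of 3 entries, a list of its own where there are three numbers: the shift along the tool's x, y, z in cm, then the turn about the tool's z in degrees, then the gripper's target within -1 to 1 (fully open at 1, half-way at 0, shut at -1). In form: [[[dx, dy, dz], roll, claw], ...]. A call has 1 to 10 rows; each row shifts and turns the commanded pose from where the row before left it, along the tool's axes as they then stand; what a row does not reach is not made up. A row lasts 1/8 s, in which the tool goes at most 62.5 mm and 10.7 degrees, less where a joint would pass 70% of its speed; a pose out of reach is approached as far as the arm can. A call is refused whole if a number of a shift passes 6.25 or a number of a turn 10.7, either way. A call with a gripper value outside its range is refused whole. The fingers move at their own pace and stop on an object; "newtons" is the grip in N (left out, the last holds). Time passes only in rows, so rows that do not move let the fingers close. It gives the time, the measured TCP pose, the force, the opening and the grip force at its end, in the units of the state.
- env.read_state(): the state, without advancing time (a new reading comes with each control period).
- env.snapshot(name): name is "scene" or "top" or "wrist"; returns the picture (384x512x3 uint8, red, green, blue); there is no depth.
- env.get_calibration(name): a dict with "fx", "fy", "cx", "cy" (pixels), "view" (4x4, takes a point from world to camera coordinates). Camera axes: x right, y up, looking along -z (the intrinsics and any distortion apply to the point x, -y, -z); pixel columns grow to the right and rows downward; lengths in m; the calibration is good to about 2 mm. A picture is of the moment at which its call begins: read the wrist's pose just before it. get_calibration takes no time and is no camera call; for the wrist camera it gives the pose at the moment of the call.
- env.hand_in(): hands the job in; it is judged then, once.
Trained networks look in the newest picture that a camera, given by its name, has taken for a name from the list of things; names that differ only in an ending like _2 or _b are one class to them, and where a whole thing is asked for, a point or a joint stands for the part that bears it (a point fixed in the world has none). Each returns a list of dicts, best first, with "confidence" (0 to 1); they miss things now and then, are a little off and sometimes report something else, mostly with a low value. They report only what shows in the picture. A call takes as long as a camera call. They do not tell look-alikes from the thing itself.
- env.look_for(camera, thing): "location" ([x, y, z] in m, in world coordinates, good to about 4 mm: the middle of the surface that is visible of it).
The state is a dict: "t": time; "joint_pos": joint angles; "dq": joint speeds; "joint_efforts": joint torques, N m; "position": TCP position; "eef_rot": TCP orientation; "contact_force": force on the tool from outside, world axes, zero at the start; "torque": the same for the moment, N m; "finger_gap": opening from 0.0 (shut) to 1.0 (fully open); "gripper_force": force on a finger pad.
Only numpy, scipy, OpenCV 4.12 (cv2) and the standard library are available. Lean on these libraries where they do the work, as an engineer would, in place of code of your own. Each camera call takes 0.05 s, during which the arm holds its last target. There are 200 camera calls.

## Working session

There is one attempt and no reset: what is moved stays moved. The work goes in short steps, Python scripts to look and compute and a tool call to move; the robot and the scene stay as the last step left them, time stands still between calls to the robot, and variables do not carry over. Pictures are saved under pics/ and viewed, at most 10 in all, crops included, and the job is handed in when it is done.

Besides the shell and the picture viewer there is one more tool, called after "Request:" as name([rows], argument=value, ...), one row to a line, values as JSON. drive_tool: Moves the arm, as the interface text tells. Its arguments: {"type":"object","properties":{"steps":{"type":"array"},"newtons":{"type":"number"}},"required":["steps"]}

```bash
mkdir -p pics; ls; cat > h.py <<'E'
import numpy as np, cv2
from plant import env
from scipy.spatial.transform import Rotation as R
def snap(c,n):
    im=env.snapshot(c); cv2.imwrite(f'pics/{n}.png',im[:,:,::-1]); return im
def proj(c,p):
    k=env.get_calibration(c); q=np.array(k['view'])@np.append(p,1); x,y,z=q[0],-q[1],-q[2]
    return np.array([k['fx']*x/z+k['cx'],k['fy']*y/z+k['cy']])
def ray(c,uv,z):
    k=env.get_calibration(c); d=np.array([(uv[0]-k['cx'])/k['fx'],-(uv[1]-k['cy'])/k['fy'],-1])
    V=np.linalg.inv(np.array(k['view'])); d=V[:3,:3]@d; o=V[:3,3]
    return o+d*(z-o[2])/d[2]
E
python3 - <<'E'
from h import *
a=snap('scene','s0');b=snap('top','t0')
cv2.imwrite('pics/both.png',cv2.resize(np.vstack([a,b])[:,:,::-1],None,fx=.78,fy=.78))
for c in('scene','top'):
  for n in['pin_grip','reel_holder','park_block','flux_jar','tape_roll','ring_far','linchpin']:
    for d in env.look_for(c,n)[:3]:print(c,n,np.round(d['location'],3),round(d['confidence'],2),np.round(proj(c,d['location'])))
print(env.read_state(),env.grip_depth, {c:env.get_calibration(c).keys() for c in['top','wrist']})
E
```

```text
pics
scene pin_grip [0.541 0.163 0.061] 0.6 [213. 253.]
scene reel_holder [ 0.556 -0.134  0.036] 0.83 [267. 197.]
scene reel_holder [0.434 0.027 0.021] 0.77 [284. 248.]
scene park_block [0.532 0.177 0.038] 0.85 [214. 266.]
scene flux_jar [ 0.592 -0.305  0.059] 0.73 [282. 160.]
scene tape_roll [0.695 0.196 0.02 ] 0.74 [147. 255.]
scene ring_far [0.517 0.161 0.057] 0.69 [223. 257.]
scene ring_far [ 0.555 -0.136  0.037] 0.48 [268. 196.]
scene linchpin [0.532 0.165 0.059] 0.61 [216. 255.]
scene linchpin [0.693 0.2   0.022] 0.27 [146. 255.]
top pin_grip [0.517 0.159 0.06 ] 0.27 [183. 211.]
top reel_holder [ 0.561 -0.146  0.01 ] 0.94 [293. 199.]
top reel_holder [0.44  0.004 0.009] 0.83 [240. 240.]
top park_block [0.543 0.146 0.051] 0.7 [189. 202.]
top flux_jar [ 0.604 -0.328  0.041] 0.68 [359. 184.]
top tape_roll [0.701 0.191 0.025] 0.63 [178. 149.]
top tape_roll [ 0.559 -0.142  0.009] 0.5 [291. 200.]
top linchpin [0.537 0.149 0.059] 0.48 [187. 204.]
top linchpin [0.7   0.19  0.025] 0.3 [179. 150.]
{'t': 0.8, 'joint_pos': array([ 1.34578066,  0.68907822, -0.19456463,  1.56530445,  0.15730141,
        0.90250091, -0.21509018]), 'dq': array([ 0.00022351,  0.00137069, -0.00062538, -0.00134906,  0.00036663,
       -0.00051763,  0.00040784]), 'joint_efforts': array([ 3.14937870e-04, -5.27449286e+01, -1.26700211e+00, -1.53740501e+01,
       -5.18442295e-02, -9.36326251e-04,  3.67076984e-05]), 'position': array([ 0.15997101, -0.60420443,  0.23875424]), 'eef_rot': array([ 3.11523109e+00,  4.05410828e-01, -2.31162504e-06]), 'contact_force': array([ 0.15191867, -0.11773949, -0.27102501]), 'torque': array([0.0102424 , 0.00935973, 0.03699905]), 'gripper_force': 0.0, 'finger_gap': 1.00179366294245} 0.0187 {'top': dict_keys(['fx', 'fy', 'cx', 'cy', 'view']), 'wrist': dict_keys(['fx', 'fy', 'cx', 'cy', 'view'])}
```

View pics/both.png

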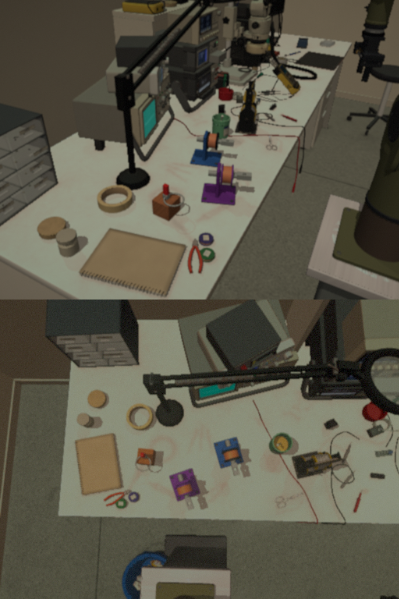

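Both views show the same layout. The red-headed pin stands in the brown block at top (187,204). There are two holders: blue at top (293,199) and purple at top (240,240). The blue one fits the description, so purple is the look-alike. I'll confirm this in an enlarged crop.

```bash
python3 - <<'E'
from h import *
b=cv2.imread('pics/t0.png');a=cv2.imread('pics/s0.png')
A=cv2.resize(b[170:270,165:325],(800,500),interpolation=cv2.INTER_CUBIC)[:, :]
B=cv2.resize(a[150:290,180:330],None,fx=4,fy=4,interpolation=cv2.INTER_CUBIC)
cv2.imwrite('pics/c1.png',cv2.convertScaleAbs(A,alpha=1.5));cv2.imwrite('pics/c2.png',cv2.convertScaleAbs(B,alpha=1.6))
for c in('top','scene'):
  V=np.linalg.inv(np.array(env.get_calibration(c)['view']));print(c,V[:3,3])
E
```

```text
top [ 0.42432493 -0.08670904  1.09453368]
scene [0.1330497  0.78749838 0.66592424]
```

View pics/c1.png

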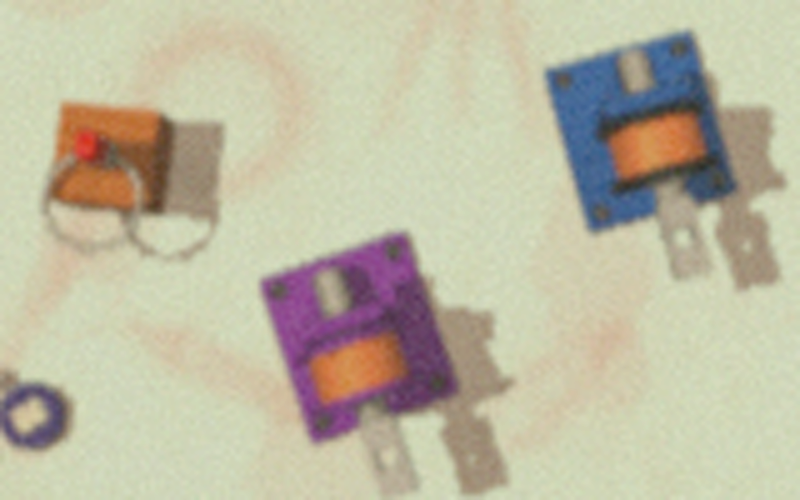

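View pics/c2.png

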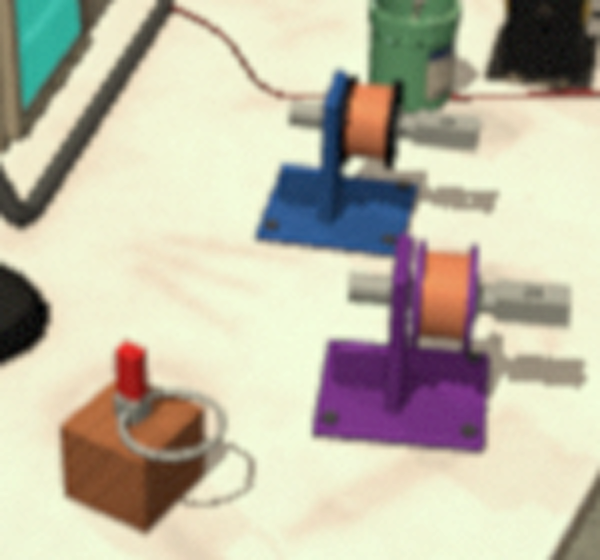

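The crops confirm the blue holder at c1 (650,140): copper reel, black flanges, free end to -x/-y, and hole visible at c1 (683,240). The purple look-alike is at c1 (360,340). The pin's red grip is at c1 (88,145), with its ring to -x. Next: positions, and a helper that turns a target into tool-axis shifts.

```bash
cat >> h.py <<'E'
def todo(p,yaw=None):
    s=env.read_state(); M=R.from_rotvec(s['eef_rot']).as_matrix()
    d=M.T@(np.array(p)-s['position'])*100
    y=np.degrees(np.arctan2(M[1,0],M[0,0]))
    print('t',round(s['t'],2),'tcp',np.round(s['position'],4),'yaw',round(y,2),'shift cm',np.round(d,2),
      'roll',None if yaw is None else round(y-yaw,2),'F',np.round(s['contact_force'],1))
E
python3 - <<'E'
from h import *
f=lambda u,v,z:ray('top',(165+u/5,170+v/5),z)
print('hole',f(683,240,.085),'axle end',f(690,272,.085),'grip top',f(88,143,.096))
b=[f(*q,.0) for q in((548,70),(690,35),(735,190),(595,230))];print('base',np.round(b,3),np.mean(b,0))
b=[f(*q,.05) for q in((63,105),(163,112),(160,210),(52,200))];print('block',np.round(b,3))
print('ringcentre',f(93,198,.058))
k=env.get_calibration('wrist');s=env.read_state()
print('wrist cam in tool',R.from_rotvec(s['eef_rot']).as_matrix().T@(np.linalg.inv(np.array(k['view']))[:3,3]-s['position']),k['fx'])
todo((0.44,-0.3,.24),15);todo((0.43,-0.17,.25),15)
E
```

```text
hole [ 0.50147425 -0.16545034  0.085     ] axle end [ 0.48448695 -0.16927937  0.085     ] grip top [0.54669288 0.15422134 0.096     ]
base [[ 0.606 -0.092  0.   ]
 [ 0.629 -0.175  0.   ]
 [ 0.538 -0.202  0.   ]
 [ 0.513 -0.121  0.   ]] [ 0.57132338 -0.1477311   0.        ]
block [[0.574 0.181 0.05 ]
 [0.571 0.124 0.05 ]
 [0.515 0.123 0.05 ]
 [0.52  0.184 0.05 ]]
ringcentre [0.52064217 0.1590935  0.058     ]
wrist cam in tool [ 0.07471477 -0.00021613 -0.14683476] 323.01494541937666
t 0.8 tcp [ 0.16   -0.6042  0.2388] yaw 14.83 shift cm [ 34.86 -22.24  -0.13] roll -0.17 F [ 0.2 -0.1 -0.3]
t 0.8 tcp [ 0.16   -0.6042  0.2388] yaw 14.83 shift cm [ 37.22 -35.06  -1.13] roll -0.17 F [ 0.2 -0.1 -0.3]
```

Request:
drive_tool([
  [[3.66,-3.37,0.79],0,1],
  [[3.66,-3.37,0.79],0,1],
  [[3.66,-3.37,0.79],0,1],
  [[3.66,-3.37,0.79],0,1],
  [[3.66,-3.37,0.79],0,1],
  [[3.66,-3.37,0.79],0,1],
  [[3.66,-3.37,0.79],0,1],
  [[3.66,-3.37,0.79],0,1],
  [[3.66,-3.37,0.79],0,1],
  [[3.66,-3.37,0.79],0,1],
])

```text
t: 2.05
position: [0.4288, -0.1835, 0.1597]
eef_rot: [3.115, 0.405, 0.002]
contact_force: [0.5, 0.4, -0.4]
finger_gap: 0.998
gripper_force: 0.0
```

```bash
python3 - <<'E'
from h import *
a=snap('wrist','w1')
cv2.imwrite('pics/w1b.png',cv2.convertScaleAbs(cv2.resize(a[:,:,::-1],None,fx=1.5,fy=1.5,interpolation=cv2.INTER_CUBIC),alpha=1.4))
print(proj('wrist',(.5015,-.1655,.085)))
import pickle;pickle.dump(env.get_calibration('wrist'),open('w1.pkl','wb'))
E
```

```text
[265.34242298 108.13447176]
```

View pics/w1b.png

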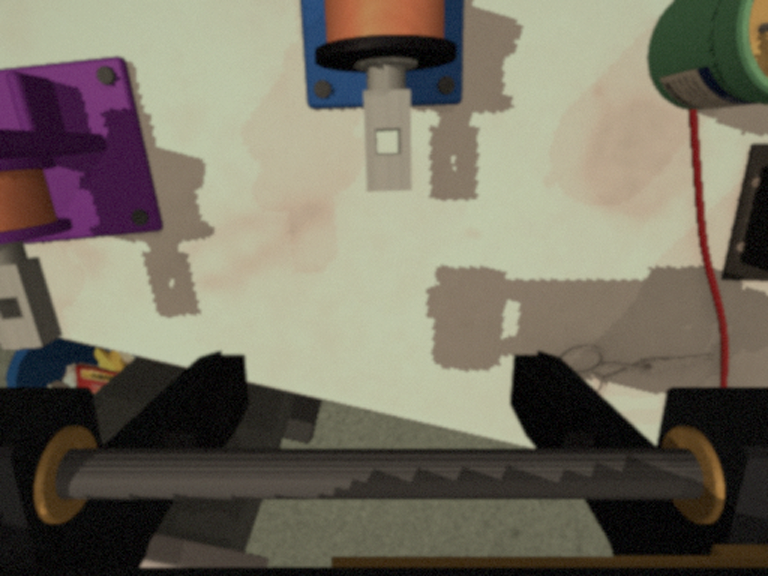

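The wrist view shows the blue holder's axle from (387,90) to (389,190), with a clear square hole at (387,142). I'll measure the hole and axle edges.

```bash
python3 - <<'E'
from h import *
a=cv2.imread('pics/w1.png'); g=cv2.cvtColor(a,6).astype(int)
print(g[80:110:3,244:276].tolist() and '')
h=(g[88:102,248:270]);print(h[::2])
hm=(h>(h.max()+np.median(h))/2); 
ys,xs=np.nonzero(hm);c=np.array([xs.mean()+248,ys.mean()+88]);print('hole px',c,len(xs))
H=ray('wrist',c,.085);print('hole',H)
L=[];Rr=[]
for v in range(64,124,3):
  row=cv2.GaussianBlur(g[v-1:v+2].astype(np.float32),(5,3),0)[1]; d=np.diff(row)
  l=232+np.argmin(d[232:252]);r=262+np.argmax(d[262:285]);L.append((l+.5,v));Rr.append((r+.5,v))
print(L[::3],Rr[::3])
P=[ray('wrist',((l[0]+r[0])/2,l[1]),.085) for l,r in zip(L,Rr)];P=np.array(P)
W=[np.linalg.norm(ray('wrist',l,.085)-ray('wrist',r,.085)) for l,r in zip(L,Rr)];print('w',np.round(W,4))
x,y=P[:,0],P[:,1];f=np.polyfit(x,y,1);r=y-np.polyval(f,x);k=abs(r)<.0015;f=np.polyfit(x[k],y[k],1);print('yaw',np.degrees(np.arctan(f[0])),'y at hole',np.polyval(f,H[0]))
e=g[120:132,255:263].mean(1);print('end',e)
print(ray('wrist',(259,126.5),.085))
todo((.48,.16,.22),-5)
E
```

```text
[[103  98 100 113 122 122 125 125 124 127 127 128 127 127 131 130 118  96
   85  94 101 103]
 [103 100 103 122 133 134 134 135 135 134 135 134 135 133 133 133 121 101
   86  92 100 103]
 [101  99  98 114 129 133 133 134 135 135 134 136 136 135 134 131 122 103
   87  91 100 103]
 [102  99  98 114 127 133 133 135 135 136 134 135 134 136 135 130 122 103
   86  92 100 102]
 [102 100 101 116 127 134 134 133 133 134 135 136 135 136 135 130 122 101
   86  89 100 103]
 [101 100 102 117 128 132 135 135 134 136 133 135 134 133 134 133 123 102
   84  90  99 103]
 [103 100 101 111 125 130 133 132 131 132 130 131 133 131 132 131 120 101
   85  92  97 103]]
hole px [257.85606061  94.25757576] 132
hole [ 0.50861868 -0.15834301  0.085     ]
[(np.float64(251.5), 64), (np.float64(241.5), 73), (np.float64(242.5), 82), (np.float64(242.5), 91), (np.float64(243.5), 100), (np.float64(243.5), 109), (np.float64(243.5), 118)] [(np.float64(281.5), 64), (np.float64(283.5), 73), (np.float64(273.5), 82), (np.float64(273.5), 91), (np.float64(273.5), 100), (np.float64(273.5), 109), (np.float64(273.5), 118)]
w [0.0191 0.0077 0.0308 0.027  0.02   0.02   0.0201 0.0201 0.0202 0.0202
 0.0196 0.0197 0.0197 0.0198 0.0198 0.0199 0.0199 0.02   0.02   0.0194]
yaw 16.883765539235622 y at hole -0.1586231128409698
end [104.875 104.5   104.75  106.    104.5   105.875 111.25  122.25  131.25
 133.75  134.5   134.125]
[ 0.48890035 -0.16470814  0.085     ]
t 2.1 tcp [ 0.4334 -0.1757  0.159 ] yaw 15.49 shift cm [ 13.49 -31.13  -5.92] roll 20.49 F [ 2.3  4.7 -0.1]
```

The arm was still moving during that picture, so pose and image don't match. I'll let it settle and remeasure.

Request:
drive_tool([
  [[0,0,0],0,1],
  [[0,0,0],0,1],
  [[0,0,0],0,1],
])

```text
t: 2.48
position: [0.4268, -0.1863, 0.1599]
eef_rot: [3.115, 0.401, -0.0]
contact_force: [-0.6, 0.4, -0.2]
finger_gap: 1.0
gripper_force: 0.0
```

```bash
cat > meas.py <<'E'
from h import *
todo((.48,.16,.22),-5)
C=env.get_calibration('wrist'); a=snap('wrist','w2'); g=cv2.cvtColor(cv2.cvtColor(a,cv2.COLOR_RGB2BGR),6).astype(np.float32)
u0,v0=proj('wrist',(.5015,-.1655,.085)); print('pred',u0,v0)
u0,v0=int(u0),int(v0)
w=g[v0-30:v0+30,u0-40:u0+40]; m=((w>118)).astype(np.uint8)
n,lab,st,ce=cv2.connectedComponentsWithStats(m)
for i in range(1,n):
  if 60<st[i][4]<300 and abs(st[i][2]-st[i][3])<6:
    c=ce[i]+[u0-40,v0-30];H=ray('wrist',c,.085);print('hole px',c,st[i][4],H)
    P=[]
    ci=int(round(c[0]))
    for v in range(int(c[1])-14,int(c[1])+27,2):
      row=cv2.GaussianBlur(g[v-1:v+2],(5,3),0)[1]; d=np.diff(row)
      l=ci-24+np.argmin(d[ci-24:ci-9])+.5; r=ci+9+np.argmax(d[ci+9:ci+26])+.5
      A,B=ray('wrist',(l,v),.085),ray('wrist',(r,v),.085)
      if abs(np.linalg.norm(A-B)-.02)<.0012:P.append((A+B)/2)
    P=np.array(P);f=np.polyfit(P[:,0],P[:,1],1);print(len(P),'yaw',np.degrees(np.arctan(f[0])),'y at hole',np.polyval(f,H[0]))
E
python3 meas.py
```

```text
t 2.48 tcp [ 0.4268 -0.1863  0.1599] yaw 14.66 shift cm [ 13.91 -32.15  -6.03] roll 19.66 F [-0.6  0.4 -0.2]
pred 250.64345996522312 93.25432013724104
hole px [254.38095238  90.48677249] 189 [ 0.50378924 -0.1674283   0.085     ]
21 yaw 17.183363134154764 y at hole -0.16749008371234897
```

Request:
drive_tool([
  [[1.85,-4.64,-1],0,1],
  [[1.85,-4.64,-1],0,1],
  [[1.85,-4.64,-1],0,1],
  [[1.85,-4.64,-1],0,1],
  [[1.85,-4.64,0],0,1],
  [[1.85,-4.64,0],5,1],
  [[1.85,-4.64,0],7.3,1],
  [[0,0,0],7.3,1],
  [[0,0,0],0,1],
  [[0,0,0],0,1],
])

```text
t: 3.78
position: [0.4739, 0.1603, 0.1998]
eef_rot: [3.138, -0.131, -0.0]
contact_force: [0.4, -0.8, -0.1]
finger_gap: 0.997
gripper_force: 0.0
```

```bash
python3 - <<'E'
from h import *
todo((.546,.155,.066),-5)
a=snap('wrist','w3')
cv2.imwrite('pics/w3b.png',cv2.convertScaleAbs(cv2.resize(a[:,:,::-1],None,fx=1.5,fy=1.5,interpolation=cv2.INTER_CUBIC),alpha=1.4))
hsv=cv2.cvtColor(a,cv2.COLOR_RGB2HSV);print(proj('wrist',(.546,.155,.096)))
m=((a[...,0]>110)&(a[...,1]<60)).astype(np.uint8);n,l,st,ce=cv2.connectedComponentsWithStats(m)
for i in range(1,n):
  if st[i][4]>50:print(st[i],ce[i],ray('wrist',ce[i],.096))
for n in('pin_grip','ring_far'):
  for d in env.look_for('wrist',n):print(n,d['location'],d['confidence'])
E
```

```text
t 3.77 tcp [0.4739 0.1603 0.1998] yaw -4.78 shift cm [ 7.23 -0.08 13.38] roll 0.22 F [ 0.4 -0.8 -0.1]
[251.49181746 100.92384736]
[244  88  15  22 288] [251.04166667  98.98263889] [0.54741033 0.15521646 0.096     ]
[156 225  36  35 300] [175.22       238.90333333] [0.43987373 0.22864163 0.096     ]
pin_grip [0.5288, 0.1545, 0.0577] 0.56
ring_far [0.5163, 0.164, 0.0575] 0.74
```

View pics/w3b.png

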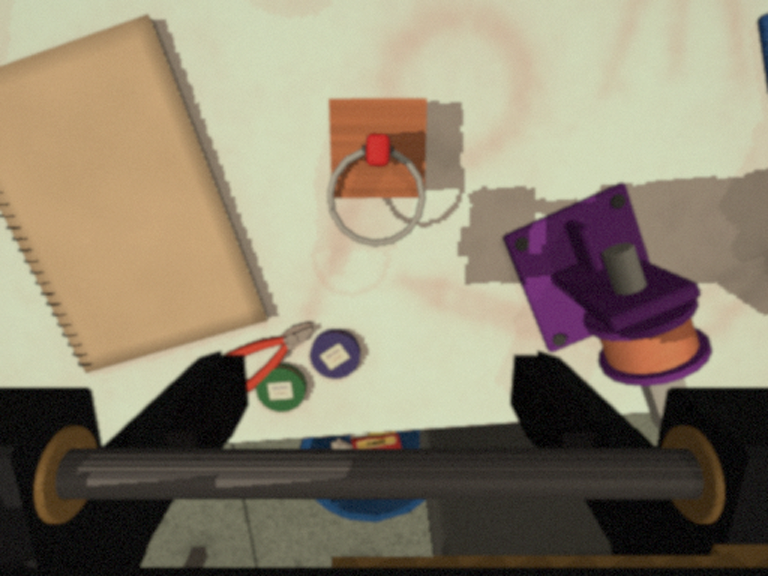

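The wrist view shows the red grip at (377,150) on the block, and the ring straight back to (376,243), so the pin's yaw is about -6°. I'll go above, then down, and grip.

Request:
drive_tool([
  [[3.7,-0.05,2.5],1.2,1],
  [[3.73,-0.05,2.5],0,1],
  [[0,0,3],0,1],
  [[0,0,2.5],0,1],
  [[0,0,1.8],0,1],
  [[0,0,1.0],0,1],
  [[0,0,0],0,1],
  [[0,0,0],0,1],
])

```text
t: 4.92
position: [0.5485, 0.1558, 0.0675]
eef_rot: [-3.137, 0.164, -0.002]
contact_force: [0.9, 0.7, -0.4]
finger_gap: 1.004
gripper_force: 0.0
```

```bash
python3 - <<'E'
from h import *
todo((.548,.155,.066),-6)
E
```

```text
t 4.92 tcp [0.5485 0.1558 0.0675] yaw -5.97 shift cm [-0.04  0.09  0.15] roll 0.03 F [ 0.9  0.7 -0.4]
```

Request:
drive_tool([
  [[-0.04,0.08,0.1],0,1],
  [[0,0,0],0,-1],
  [[0,0,0],0,-1],
  [[0,0,0],0,-1],
  [[0,0,0],0,-1],
  [[0,0,0],0,-1],
], newtons=30)

```text
t: 5.68
position: [0.5475, 0.1549, 0.0657]
eef_rot: [3.137, -0.164, -0.0]
contact_force: [0.9, 0.1, 1.1]
finger_gap: 0.455
gripper_force: 0.0
```

Request:
drive_tool([
  [[0,0,0],0,-1],
  [[0,0,0],0,-1],
  [[0,0,0],0,-1],
  [[0,0,0],0,-1],
  [[0,0,0],0,-1],
], newtons=30)

```text
t: 6.3
position: [0.5475, 0.1549, 0.0657]
eef_rot: [3.137, -0.164, 0.0]
contact_force: [0.0, 0.1, -0.0]
finger_gap: 0.129
gripper_force: 30.0
```

Request:
drive_tool([
  [[0,0,-0.8],0,-1],
  [[0,0,-1.5],0,-1],
  [[0,0,-2.5],0,-1],
  [[0,0,-3],0,-1],
  [[0,0,-3],0,-1],
  [[0,0,-2.2],0,-1],
  [[-0.14,2.5,-1],0,-1],
  [[-0.14,4.5,0],0,-1],
  [[-0.14,5,0],0,-1],
  [[-0.14,5,0],0,-1],
], newtons=30)

```text
t: 7.55
position: [0.5241, -0.015, 0.2069]
eef_rot: [3.137, -0.163, 0.002]
contact_force: [0.3, 0.4, -1.5]
finger_gap: 0.135
gripper_force: 30.0
```

Request:
drive_tool([
  [[-0.14,5,0],0,-1],
  [[-0.14,5,0],0,-1],
  [[-0.14,3.5,0],0,-1],
  [[0,2,0],-5,-1],
  [[0,0,0],-9,-1],
  [[0,0,0],-9.2,-1],
  [[0,0,0],0,-1],
  [[0,0,0],0,-1],
  [[0,0,0],0,-1],
])

```text
t: 8.68
position: [0.5039, -0.1672, 0.2059]
eef_rot: [3.106, 0.469, 0.0]
contact_force: [-0.1, 0.9, -0.7]
finger_gap: 0.132
gripper_force: 30.0
```

```bash
python3 - <<'E'
from h import *
todo((.5038,-.1675,.15),17.2);print(env.read_state()['finger_gap'])
a=snap('wrist','w4')
cv2.imwrite('pics/w4b.png',cv2.convertScaleAbs(cv2.resize(a[:,:,::-1],None,fx=1.5,fy=1.5,interpolation=cv2.INTER_CUBIC),alpha=1.4))
E
```

```text
t 8.68 tcp [ 0.5039 -0.1672  0.2059] yaw 17.16 shift cm [-0.02  0.02  5.59] roll -0.04 F [-0.1  0.9 -0.7]
0.13192390318670705
```

View pics/w4b.png

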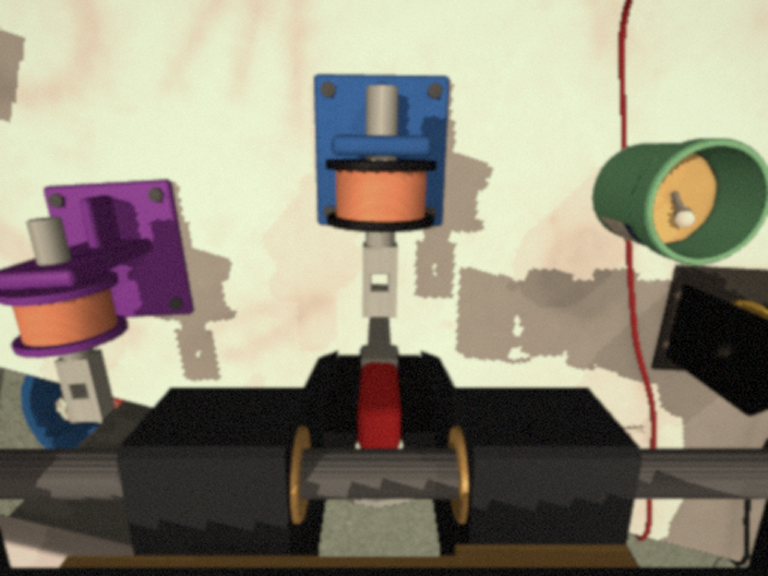

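The view shows the pin held straight with its shank at (380,330), the hole at (380,281) and the axle in line. I'll remeasure the hole and check the pin's tip from this pose.

```bash
sed -i 's/w2/w5/; s/(.48,.16,.22),-5/(.5038,-.1675,.145),17.2/' meas.py; sed -i 's/.5015,-.1655,.085/.5038,-.1675,.085/; s/>118/>125/; s/60<st/20<st/; s/-14,int(c\[1\])+27/-16,int(c[1])+18/; s/ci-24/ci-16/g; s/ci-9/ci-7/; s/ci+9/ci+7/g; s/ci+26/ci+18/' meas.py
python3 meas.py; python3 - <<'E'
from h import *
s=env.read_state();M=R.from_rotvec(s['eef_rot']).as_matrix();
w=lambda x,y,z:proj('wrist',s['position']+M@np.array([x,y,z]))
zt=-.0143+.068
for n,p in dict(tipL=(.004,-.004,zt),tipR=(.004,.004,zt),headL=(.008,-.007,zt-.038),headR=(.008,.007,zt-.038),hole=None).items():
  if p:print(n,np.round(w(*p),1))
g=cv2.imread('pics/w5.png',0)
print(g[180:240:2,246:262])
E
```

```text
t 8.72 tcp [ 0.5039 -0.1672  0.2059] yaw 17.18 shift cm [-0.02  0.03  6.09] roll -0.02 F [-0.1 -0.1 -0.6]
pred 252.53560750071392 188.4615342236155
tipL [246.2 209.8]
tipR [258.4 209.8]
headL [239.5 226.2]
headR [265.3 226.2]
[[125 127 126 127 125 126 124 125 126 125 124 125 124 122 125 124]
 [122 120 129 132 134 133 132 131 132 130 131 127 121 118 121 124]
 [119 128 150 162 164 165 164 164 166 163 162 153 133 116 119 123]
 [121 130 152 164 165 166 165 168 168 166 164 156 132 117 118 122]
 [116 122 137 147 148 148 150 152 151 151 150 142 126 117 118 123]
 [110  87  71  69  68  72  74  75  77  77  78  77  89 106 119 123]
 [109  86  63  58  57  57  58  58  56  53  56  59  78 105 118 124]
 [115 104  98  95  97  99  95  96  96  97  96  97 103 112 120 125]
 [125 126 126 125 126 125 125 125 126 125 126 124 124 122 124 125]
 [127 129 126 128 127 129 126 126 125 127 127 125 126 125 125 124]
 [128 128 127 127 127 127 126 126 125 126 125 129 126 126 124 125]
 [125 128 127 126 128 126 127 125 125 128 127 126 126 125 125 125]
 [126 130 129 127 128 127 128 126 126 128 127 127 127 124 124 126]
 [1
[... 436 characters left out ...]
  48  48  49  61  97 137 160]
 [ 75  51  47  49  50  47  49  51  48  51  49  48  60  92 135 158]
 [ 72  50  44  49  49  47  51  48  49  49  49  50  58  84 126 157]
 [ 67  52  48  46  48  50  47  50  47  50  47  50  52  80 121 154]
 [ 63  50  50  46  47  47  49  46  48  49  44  50  54  74 115 150]
 [ 58  48  48  49  49  51  50  47  49  48  49  49  52  71 108 142]
 [ 49  49  48  50  50  49  47  51  49  51  48  48  48  52  67  81]
 [ 49  47  47  50  50  45  47  50  48  48  51  48  51  49  48  46]
 [ 48  46  49  52  51  50  49  48  51  47  50  49  48  47  47  50]
 [ 48  50  46  52  50  49  52  48  50  49  49  50  49  48  49  48]
 [ 55  54  52  52  54  52  52  52  51  52  51  54  52  51  54  51]]
```

The hole and tip match their predicted pixels within 0.5 px, so the alignment is good. I'll descend gently.

Request:
drive_tool([
  [[0,0,2],0,-1],
  [[0,0,2],0,-1],
  [[0,0,1.2],0,-1],
  [[0,0,0.8],0,-1],
  [[0,0,0.3],0,-1],
  [[0,0,0],0,-1],
  [[0,0,0],0,-1],
  [[0,0,0],0,-1],
])

```text
t: 9.78
position: [0.5042, -0.1674, 0.1431]
eef_rot: [3.106, 0.47, 0.001]
contact_force: [-0.7, 0.3, -1.2]
finger_gap: 0.138
gripper_force: 30.0
```

```bash
python3 - <<'E'
from h import *
todo((.5038,-.1675,.136),17.2)
E
```

```text
t 9.78 tcp [ 0.5042 -0.1674  0.1431] yaw 17.23 shift cm [-0.04  0.    0.71] roll 0.03 F [-0.7  0.3 -1.2]
```

Request:
drive_tool([
  [[-0.03,0,0.15],0,-1],
  [[0,0,0.15],0,-1],
  [[0,0,0.15],0,-1],
  [[0,0,0.1],0,-1],
  [[0,0,0.1],0,-1],
  [[0,0,0],0,-1],
  [[0,0,0],0,-1],
])

```text
t: 10.65
position: [0.5038, -0.1673, 0.1362]
eef_rot: [3.106, 0.471, 0.0]
contact_force: [-0.1, 0.4, -0.9]
finger_gap: 0.133
gripper_force: 30.0
```

Now 2.5 mm below the expected touch height with no force, so it is in the hole. Continuing gently.

Request:
drive_tool([
  [[0,0,0.15],0,-1],
  [[0,0,0.2],0,-1],
  [[0,0,0.2],0,-1],
  [[0,0,0.2],0,-1],
  [[0,0,0],0,-1],
  [[0,0,0],0,-1],
])

```text
t: 11.4
position: [0.5039, -0.1673, 0.1287]
eef_rot: [3.106, 0.471, 0.001]
contact_force: [1.1, -0.1, -2.1]
finger_gap: 0.132
gripper_force: 30.0
```

Request:
drive_tool([
  [[0,0,0.2],0,-1],
  [[0,0,0.2],0,-1],
  [[0,0,0.2],0,-1],
  [[0,0,0.2],0,-1],
  [[0,0,0.2],0,-1],
  [[0,0,0],0,-1],
  [[0,0,0],0,-1],
])

```text
t: 12.28
position: [0.5038, -0.1673, 0.1186]
eef_rot: [3.106, 0.471, 0.0]
contact_force: [3.0, -0.3, -3.1]
finger_gap: 0.131
gripper_force: 30.0
```

Request:
drive_tool([
  [[0.03,0,0.2],0,-1],
  [[0.02,0,0.2],0,-1],
  [[0,0,0.2],0,-1],
  [[0,0,0.2],0,-1],
  [[0,0,0.2],0,-1],
  [[0,0,0.2],0,-1],
  [[0,0,0.2],0,-1],
  [[0,0,0],0,-1],
  [[0,0,0],0,-1],
])

```text
t: 13.4
position: [0.504, -0.1672, 0.1046]
eef_rot: [-3.106, -0.471, 0.001]
contact_force: [1.3, -1.0, -2.3]
finger_gap: 0.133
gripper_force: 30.0
```

Request:
drive_tool([
  [[0,0,0.1],0,-1],
  [[0,0,0.1],0,-1],
  [[0,0,0.1],0,-1],
  [[0,0,0],0,-1],
  [[0,0,0],0,-1],
])

```text
t: 14.02
position: [0.504, -0.1672, 0.1016]
eef_rot: [3.106, 0.471, -0.0]
contact_force: [1.2, 0.0, -2.2]
finger_gap: 0.131
gripper_force: 30.0
```

Request:
drive_tool([
  [[0,0,0.1],0,-1],
  [[0,0,0.05],0,-1],
  [[0,0,0],0,-1],
  [[0,0,0],0,-1],
])

```text
t: 14.52
position: [0.5041, -0.1673, 0.1006]
eef_rot: [3.106, 0.47, 0.0]
contact_force: [-0.1, 0.3, 5.8]
finger_gap: 0.132
gripper_force: 30.0
```

The pin is seated at z=0.1006 (predicted 0.1007) with about 8 N. Now I'll open to roughly 37 mm so the fingers straddle the grip, then move back over the ring.

Request:
drive_tool([
  [[0,0,0],0,-0.15],
  [[0,0,0],0,-0.15],
  [[0,0,0],0,-0.15],
  [[0,0,0],0,-0.15],
  [[0,0,0],0,-0.15],
])

```text
t: 15.15
position: [0.5041, -0.1673, 0.1002]
eef_rot: [3.106, 0.47, -0.0]
contact_force: [-0.1, -0.6, 0.1]
finger_gap: 0.426
gripper_force: 0.0
```

Request:
drive_tool([
  [[-0.4,0,-0.1],0,-0.15],
  [[-0.8,0,0],0,-0.15],
  [[-0.8,0,0],0,-0.15],
  [[-0.6,0,0],0,-0.15],
  [[0,0,0],0,-0.15],
  [[0,0,0],0,-0.15],
])

```text
t: 15.9
position: [0.4796, -0.1749, 0.1012]
eef_rot: [3.106, 0.471, 0.001]
contact_force: [0.5, 1.1, -0.0]
finger_gap: 0.429
gripper_force: 0.0
```

```bash
python3 - <<'E'
from h import *
todo((.504-.026*.9553,-.1673-.026*.2957,.071),17.2)
a=snap('wrist','w6');b=snap('top','t6')
A=cv2.resize(a[150:384,100:412],None,fx=1.6,fy=1.6,interpolation=cv2.INTER_CUBIC)
B=cv2.resize(b[180:240,260:340],None,fx=6.24,fy=6.24,interpolation=cv2.INTER_CUBIC)
h=min(A.shape[0],B.shape[0]);im=np.hstack([A[:h,:400] if 0 else cv2.resize(A,(400,300)),cv2.resize(B,(400,300))])
cv2.imwrite('pics/c6.png',cv2.convertScaleAbs(im[:,:,::-1],alpha=1.6))
E
```

```text
t 15.9 tcp [ 0.4796 -0.1749  0.1012] yaw 17.24 shift cm [-0.05 -0.    3.02] roll 0.04 F [ 0.5  1.1 -0. ]
```

View pics/c6.png

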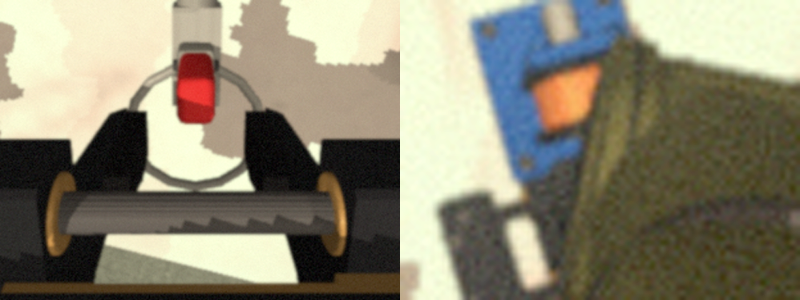

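The wrist view shows the pin seated with its grip at (195,88). The level ring is centred, with both fingertips over its side wires at (135,120) and (258,120). Pressing down.

Request:
drive_tool([
  [[0,0,0.4],0,-0.15],
  [[0,0,0.4],0,-0.15],
  [[0,0,0.3],0,-0.15],
  [[0,0,0.3],0,-0.15],
  [[0,0,0],0,-0.15],
])

```text
t: 16.62
position: [0.4798, -0.1748, 0.0872]
eef_rot: [3.106, 0.471, 0.001]
contact_force: [-0.3, 0.1, 4.1]
finger_gap: 0.425
gripper_force: 1.6
```

Request:
drive_tool([
  [[0,0,0.3],0,-0.15],
  [[0,0,0.3],0,-0.15],
  [[0,0,0.3],0,-0.15],
  [[0,0,0.3],0,-0.15],
  [[0,0,0.2],0,-0.15],
  [[0,0,0.2],0,-0.15],
  [[0,0,0],0,-0.15],
  [[0,0,0],0,-0.15],
])

```text
t: 17.62
position: [0.4793, -0.1749, 0.0713]
eef_rot: [3.106, 0.471, 0.0]
contact_force: [-0.5, 0.2, -0.1]
finger_gap: 0.424
gripper_force: 0.0
```

The force vanished, which suggests the ring snapped shut. I'll retreat upward and back, then check.

Request:
drive_tool([
  [[-0.2,0,-1],0,-0.15],
  [[-0.5,0,-2],0,-0.15],
  [[-2,0,-3],0,0.2],
  [[-3,0,-3],0,0.5],
  [[-2,0,-2],0,0.5],
  [[0,0,0],0,0.5],
  [[0,0,0],0,0.5],
  [[0,0,0],0,0.5],
])

```text
t: 18.62
position: [0.4065, -0.1971, 0.1805]
eef_rot: [-3.105, -0.473, 0.0]
contact_force: [-0.0, -0.1, -0.6]
finger_gap: 0.753
gripper_force: 0.0
```

```bash
python3 - <<'E'
from h import *
todo((.43,-.18,.2))
a=snap('wrist','w7');s=snap('scene','s7')
u,v=np.int32(proj('wrist',(.504,-.167,.11)));print(u,v)
A=cv2.resize(a[max(0,v-60):v+60,u-80:u+80],(400,300),interpolation=cv2.INTER_CUBIC)
u,v=np.int32(proj('scene',(.504,-.167,.1)));print(u,v)
B=cv2.resize(s[v-30:v+30,u-40:u+40],(400,300),interpolation=cv2.INTER_CUBIC)
cv2.imwrite('pics/c7.png',cv2.convertScaleAbs(np.hstack([A,B])[:,:,::-1],alpha=1.5))
for n in('pin_grip','ring_far'):
  for c in('wrist','scene'):
    for d in env.look_for(c,n)[:2]:print(c,n,d['location'],d['confidence'])
E
```

```text
t 18.62 tcp [ 0.4065 -0.1971  0.1805] yaw 17.31 shift cm [ 2.76 -0.94 -1.95] roll None F [-0.  -0.1 -0.6]
252 50
291 175
wrist pin_grip [0.4995, -0.1676, 0.1193] 0.72
wrist pin_grip [0.5347, -0.1645, 0.0574] 0.46
wrist ring_far [0.5025, -0.1668, 0.0784] 0.73
```

View pics/c7.png

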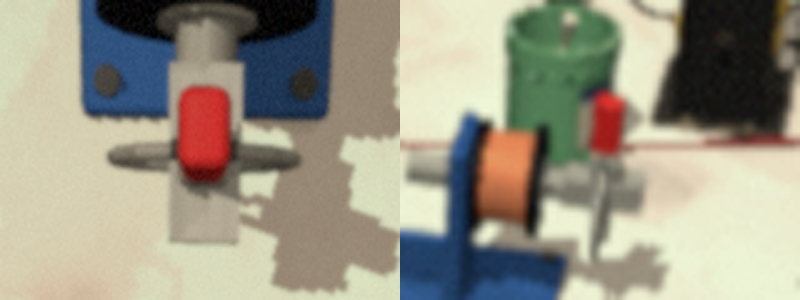

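Left: the pin is upright on the axle with its grip at (204,130), and the ring shows edge-on either side at (130,155) and (280,158). Right: the ring hangs vertically round the axle at (598,215). Handing in.

```bash
python3 -c "
from h import *
print(env.hand_in())"
```

```text
the job is handed in; nothing more can be done
None
```

The linchpin is seated in the blue holder's axle with its ring shut round it; the arm is clear, the jar and tape were not touched, and I handed the job in at about 19 s (no verdict was returned).

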